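# Check the trolley brake lever

### The arm

A 6-joint arm with a two-finger parallel gripper is mounted at the origin on the work surface. World frame = base frame: x ahead of the robot, y to its left, z up, the work surface at z = 0. Lengths are in mm, angles in rad, forces in N, time in s.
With the tool pointing down it reaches from about 300 to 775 mm from the base axis. Payload 14.6 kg.
Tool frame: the origin (TCP) lies midway between the tips of the shut fingers; the grasp point (between the pads) lies 19 mm behind it; z points along the fingers, y is the line along which they close (so a half turn about z gives the same grasp; the last joint's range is limited). The gripper opens to 85 mm and grips with 20 to 120 N. Pads are 22 mm wide; open, the fingers measure 114 mm over their backs; the gripper's body (76 mm by 85 mm) begins 54 mm behind the grasp point. The pads swing forward as they close: fully open they stand 13 mm farther back than shut.
Start: joints at [-1.314, 0.3, 1.521, -0, 1.321, -0.067], TCP at [174.987, -521.41, 193.681] pointing down, gripper open.
Joint ranges: [-3.03, 3.03], [-0.79, 2.21], [0.23, 2.52], [-1.04, 4.18], [0, 3.07], [-2.55, 2.55]. Speed limits (rad/s): [2.22, 2.22, 2.57, 3.14, 3.14, 3.14].

### API

Orientations are given as a unit quaternion [w, x, y, z].
In Python, from rig import ctrl, eyes gives the robot as it stands.
- The arm moves only by the tool play_rows, never from a script. Its argument "steps" is a list of rows, each a list of 2 entries, a list of its own where there are three numbers: the shift along the tool's x, y, z in mm, then the turn, a rotation vector about the tool's x, y, z in rad. In form: [[[dx, dy, dz], [rx, ry, rz]], ...]. A call has 1 to 12 rows; each row is the pose to reach, as a shift and turn from the pose commanded when the call began, along the tool's axes at that moment; what a row does not reach only later rows make up. A row lasts 1/12 s, in which the tool goes at most 41.7 mm and 7.16 degrees, less where a joint would pass 70% of its speed; a pose out of reach is approached as far as the arm can. A call with a gripper value outside its range is refused whole. "grip" is the opening in per cent of the stroke, from 0 (shut) to 100 (fully open), set as the call begins (left out, the last holds). The fingers move at their own pace and stop on an object; "force" is the grip in N (left out, the last holds). Time passes only in rows, so rows that repeat a pose let the fingers close. It gives the time, the measured TCP pose, the force, the opening and the grip force at its end, in the units of the state.
- ctrl.read_state(): the state, without advancing time (a new reading comes with each control period).
- eyes.get_image(name): name is "scene" or "top" or "wrist"; returns a dict with "img" (384x512x3 uint8, red, green, blue), "z_map" (384x512 float32, mm along the optical axis (not along the pixel's ray), 0 where there is no reading), "fov_y" (degrees; the focal length in pixels is half the picture's height over the tangent of half this angle, whatever the lens; pixels are square), "cx", "cy" (the principal point, pixels), "pose" (4x4, takes a point from camera to world coordinates); the wrist camera has in their place "mount" (4x4, takes a point from camera to tool coordinates, whose origin is the TCP and whose axes are the flange's). Camera axes: x right, y down, z forward; pixel columns grow to the right and rows downward; lengths in mm; the calibration is good to about 2 mm. A picture is of the moment at which its call begins: read the wrist's pose just before it.
- ctrl.job_done(): hands the job in; it is judged then, once.
The state is a dict: "clock": time; "joint_pos": joint angles; "qvel": joint speeds; "joint_torque": joint torques, N m; "tcp_pos": TCP position; "tcp_rot": TCP orientation; "force": force on the tool from outside, world axes, zero at the start; "torque": the same for the moment, N m; "grip_width": opening from 0.0 (shut) to 1.0 (fully open); "gripper_force": force on a finger pad.
Only numpy, scipy, OpenCV 4.12 (cv2) and the standard library are available. Lean on these libraries where they do the work, as an engineer would, in place of code of your own. Each camera call takes 0.05 s, during which the arm holds its last target. There are 200 camera calls.

### The job

Check the brake of the sample trolley's handle: with the outside of the fingers, gently press the red lever in as far as it goes and hold it against its stop for a good second, to show that it stops short of the bar. Then ease it back out under the fingers, without letting it snap, and move clear. Do not pinch the lever, reach behind it or touch its bar, and leave the blue lever, its handle and everything else on the bench alone.

Things in the scene. Friction and masses are not known exactly. Their poses are not given: they have to be found in the camera images.
- brake_stand: Bench stand of the brake handle, bolted down: aluminium base plate 120 x 250 x 12 mm, origin at the centre of its underside, on the bench. Its y runs along the handle bar, its x square to the bar, level; the lever is on the -x side, which faces more or less the robot. Two grey posts (30 x 16 mm, tops 122 mm high) stand at y = +-105 mm and carry the bar. It stands at any yaw within about 0.35 rad, on the left or the right.
- brake_bar: The brake's handle bar with its pivot bracket; origin as the stand's. Round bar along y, 110 mm above the bench, at x = 0: black rubber grip 30 mm across and 180 mm long, steel ends. The bracket reaches out to the pivot at x = -30, y = +85 mm; bracket top 133 mm above the bench.
- brake_lever (a joint): Angle of the red brake lever about its upright pivot, rad: 0 sprung fully out, 0.22 in against its own stop. At 0 it slants out from the bar by 0.33 rad, at the stop by 0.11 rad, with more than 20 mm of air left between the pad end of the lever and the bar (about 9 mm beside the pivot). A return spring always pushes it out: pressed at the pad about 1.5 N to start it and about 5 N at the stop; beyond that it is rigid. Let go, it snaps out.
- brake_pad (a point): Where to press: the middle of the outer face (away from the bar) of the red lever near its free end, 125 mm from the pivot, 110 mm above the bench; it moves with the lever, about 27 mm from out to stop; its z points up; its x points level, square to the lever's flat, from the outer face in towards the bar (the way to press); its y points along the lever to the pivot.
- brake_blade: The red plastic outer part of the brake lever: flat bar 10 mm thick, 24 mm high (98 to 122 mm above the bench), reaching from 8 to 180 mm from the pivot, with a round end 20 mm across. Origin on the pivot axis, 110 mm above the bench, axes as brake_pad's; outer face at x = -8 mm.
- brake_back: The bare steel strip on the inner side (towards the bar) of the red lever: 4 mm thick, 16 mm high, 130 mm long. Origin as brake_blade. Fingers have no business there.
- tilt_stand: A second, identical bench stand with handle bar, carrying the tilt lever; same frame and sizes as brake_stand. To be left alone.
- tilt_lever (a joint): Angle of the blue tilt lever (same make and sense as the brake lever, blue instead of red), rad: 0 out. To be left alone.
- tilt_pad (a point): The matching point on the blue lever's outer face.
- bottle_mid (a point): Bystander: clear round bottle with white cap, 64 mm across, 170 mm tall, loose; point at mid-height.
- rack_mid (a point): Bystander: white block rack with capped tubes, 70 x 160 mm, 99 mm tall over the caps, loose; point on its middle, 25 mm up.
- wrench_mid (a point): Bystander: steel wrench about 150 mm long lying flat on the bench, loose; point at its origin, 4 mm up.
- jar_mid (a point): Bystander: amber glass jar with blue lid, 60 mm across, 70 mm tall, loose; point at mid-height.

How it is judged:
By the outcome, as a careful person would: the job done as asked, in the order asked, and still so for the second after the job is handed in, with the robot touching nothing.
It also fails if it takes over 54 s, if anything falls off the work surface, if the arm or the gripper's body presses on something with over 40 N, if the wrist force passes 120 N, or if a joint passes its speed limit or range.

## Working session

There is one attempt and no reset: what is moved stays moved. The work goes in short steps, Python scripts to look and compute and a tool call to move; the robot and the scene stay as the last step left them, time stands still between calls to the robot, and variables do not carry over. Pictures are saved under pics/ and viewed, at most 10 in all, crops included, and the job is handed in when it is done.

Besides the shell and the picture viewer there is one more tool, called after "Emit:" as name(argument=value, ...) on one line, values as JSON. play_rows: Moves the arm, as the interface text tells. Its arguments: {"type":"object","properties":{"steps":{"type":"array"},"grip":{"type":"number"},"force":{"type":"number"}},"required":["steps"]}

```bash
mkdir -p pics; ls; cat > h.py <<'E'
import numpy as np, cv2
from rig import ctrl, eyes
from scipy.spatial.transform import Rotation as R
def RT(s):
    q=s["tcp_rot"]; T=np.eye(4); T[:3,:3]=R.from_quat([q[1],q[2],q[3],q[0]]).as_matrix(); T[:3,3]=s["tcp_pos"]; return T
def snap(n):
    s=ctrl.read_state(); d=eyes.get_image(n)
    d["P"]=d["pose"] if "pose" in d else RT(s)@np.array(d["mount"]); return d
def pts(d,mask=None):
    h,w=d["z_map"].shape; f=h/2/np.tan(np.radians(d["fov_y"])/2)
    v,u=np.nonzero((d["z_map"]>0)&(mask if mask is not None else True)); z=d["z_map"][v,u]
    p=np.c_[(u-d["cx"])*z/f,(v-d["cy"])*z/f,z,np.ones(len(z))]
    return (np.array(d["P"])@p.T).T[:,:3],u,v
def red(d):
    a=cv2.cvtColor(d["img"],cv2.COLOR_RGB2HSV); return ((a[...,0]<8)|(a[...,0]>172))&(a[...,1]>140)&(a[...,2]>60)
E
python3 - <<'E'
from h import *
s=ctrl.read_state(); print(s)
ims=[]
for n in("scene","top"):
    d=snap(n); cv2.imwrite(f"pics/{n}0.png",d["img"][...,::-1]); print(n,d["fov_y"],np.round(d["P"],2).tolist())
    p,u,v=pts(d,red(d)); print(len(p)); 
    if len(p): print(p.min(0),p.max(0),np.median(p,0),u.min(),u.max(),v.min(),v.max())
E
```

```text
pics
{'clock': 0.0, 'joint_pos': array([-1.31360995e+00,  3.00501272e-01,  1.52159931e+00,  4.68888594e-06,
        1.32071288e+00, -6.65750141e-02]), 'qvel': array([ 0.00050189, -0.00118887, -0.00052548,  0.00022166, -0.00071264,
       -0.00036641]), 'joint_torque': array([-3.35543054e-04, -5.43507028e+01, -3.61798847e+01, -1.14255661e-04,
        4.00790392e-03, -2.68979718e-06]), 'tcp_pos': array([ 174.91190189, -521.14101024,  193.09708545]), 'tcp_rot': array([-6.07847410e-04,  9.86925819e-01,  1.61173991e-01, -5.58258392e-05]), 'force': array([ 0.02528954, -0.12584905,  0.39016741]), 'torque': array([ 0.07662556, -0.0124459 ,  0.03014405]), 'gripper_force': 0.0, 'grip_width': 0.99879043494569}
scene 52.35891150144364 [[-0.13, 0.76, -0.64, 1444.85], [0.99, 0.11, -0.07, 109.2], [0.02, -0.65, -0.76, 1094.54], [0.0, 0.0, 0.0, 1.0]]
115
[-226.00342794  103.16440375   48.7345218 ] [602.68396855 675.48866111 128.17379299] [548.97998842 183.37671818 121.03712792] 283 418 75 191
top 45.364376849341426 [[0.02, -1.0, 0.08, 479.63], [-1.0, -0.02, 0.0, 14.25], [-0.0, -0.08, -1.0, 1512.2], [0.0, 0.0, 0.0, 1.0]]
153
[520.55538076 101.40017938   1.12665513] [612.60446267 391.87581728 128.7527051 ] [556.04347033 165.3574162  120.82083127] 133 222 182 211
```

View pics/scene0.png

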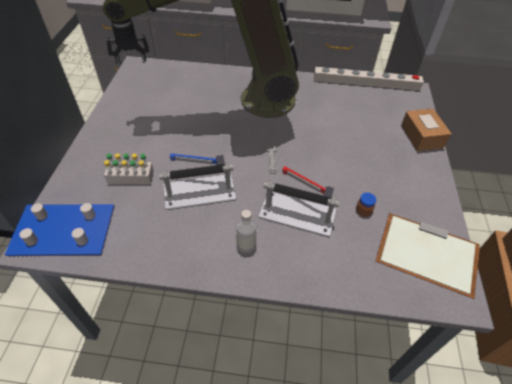

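View pics/top0.png

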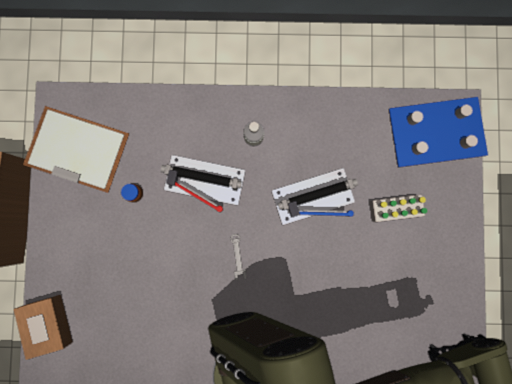

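```bash
python3 - <<'E'
from h import *
d=snap("top")
p,u,v=pts(d,red(d)); k=(p[:,2]>100); p=p[k]
c=p[:,:2]; m=np.median(c,0); 
for _ in range(3):
    vx,vy,x0,y0=cv2.fitLine(c.astype(np.float32),cv2.DIST_HUBER,0,.01,.01).ravel()
    n=np.array([-vy,vx]); r=(c-[x0,y0])@n; t=(c-[x0,y0])@[vx,vy]; kk=np.abs(r)<12; c=c[kk]
print("lever line",vx,vy,x0,y0,"r",r.min(),r.max(),"ends",np.array([x0,y0])+np.outer([t.min(),t.max()],[vx,vy]))
# high stuff map
q,u,v=pts(d); k=(q[:,2]>60)
H=np.zeros(d["z_map"].shape,np.uint8); H[v[k],u[k]]=255
n,l,st,ce=cv2.connectedComponentsWithStats(H)
for i in range(1,n):
    if st[i,4]>20:
        kk=l[v,u]==i; print(st[i],q[kk].min(0).round(),q[kk].max(0).round())
E
```

```text
lever line 0.48815337 0.87275785 560.85547 172.1002 r -9.792306942785254 6.251768059676068 ends [[522.71388303 103.90776621]
 [603.14253055 247.7042413 ]]
[243 121  21  23 374] [739. -20.  60.] [803.  43. 175.]
[ 160  165   82   48 1124] [518.  45.  66.] [659. 294. 137.]
[ 277  179   80   39 1133] [ 507. -306.   64.] [627. -66. 140.]
[121 184  17  17 231] [551. 374.  60.] [602. 426.  78.]
[397 197  28   9 130] [ 552. -521.   61.] [ 577. -444.  106.]
[378 201  18   7  87] [ 543. -429.   60.] [ 563. -384.  107.]
[379 208  48  11 226] [ 510. -527.   60.] [ 544. -388.  107.]
[  13  298   52   62 2204] [ 59. 578.  60.] [243. 738.  92.]
[ 207  312  128   72 7087] [  54. -146.  168.] [269. 127. 696.]
[ 356  334  156   50 4339] [ 144. -588.  241.] [ 241. -207.  591.]
```

The red lever is on the left stand: its free end is near (218,208) in the top view and its pivot near (172,178). I'll shut the fingers and move to a hover outside the pad.

Emit:
play_rows(steps=[[[10, -10, -15], [0, 0, 0]], [[30, -32, -30], [0, 0, 0]], [[55, -60, -45], [0, 0, 0]], [[82, -88, -57], [0, 0, 0]], [[109, -117, -57], [0, 0, 0]], [[136, -146, -57], [0, 0, 0]], [[163, -175, -57], [0, 0, 0]], [[190, -204, -57], [0, 0, 0]], [[215, -231, -57], [0, 0, 0]], [[240, -258, -57], [0, 0, 0]], [[256, -276, -57], [0, 0, 0]], [[265, -285, -57], [0, 0, 0]]], grip=0, force=20)

```text
clock: 1.15
tcp_pos: [336.1, -164.5, 250.8]
tcp_rot: [-0.0, 0.987, 0.162, 0.0]
force: [-0.1, -1.1, 0.1]
grip_width: 0.002
gripper_force: 0.0
```

Emit:
play_rows(steps=[[[10, -10, 0], [0, 0, -0.04]], [[30, -32, 0], [0, 0, -0.1]], [[55, -60, 0], [0, 0, -0.18]], [[82, -88, 0], [0, 0, -0.26]], [[109, -117, 0], [0, 0, -0.34]], [[136, -146, 0], [0, 0, -0.42]], [[163, -175, 0], [0, 0, -0.5]], [[190, -204, 0], [0, 0, -0.58]], [[215, -231, 0], [0, 0, -0.64]], [[240, -258, 0], [0, 0, -0.7]], [[256, -276, 0], [0, 0, -0.73]], [[264, -285, 0], [0, 0, -0.738]]])

```text
clock: 2.15
tcp_pos: [495.5, 189.8, 249.9]
tcp_rot: [-0.0, 0.861, 0.508, -0.0]
force: [-0.2, -0.4, 0.1]
grip_width: -0.001
gripper_force: 0.0
```

```bash
python3 - <<'E'
from h import *
s=ctrl.read_state(); print(s["clock"],s["tcp_pos"],s["force"],s["grip_width"],RT(s)[:3,:3].round(3).tolist())
d=snap("wrist"); cv2.imwrite("pics/w1.png",d["img"][...,::-1]); print(np.round(d["mount"],2).tolist())
p,u,v=pts(d,red(d)); print(len(p),p.min(0),p.max(0),u.min(),u.max(),v.min(),v.max())
p=p[(p[:,2]>118)&(p[:,2]<127)]; print("top",len(p),np.median(p[:,2]))
(cx,cy),(w,h),a=cv2.minAreaRect(p[:,:2].astype(np.float32)); print("rect",cv2.boxPoints(((cx,cy),(w,h),a)).round(1).tolist(),w,h)
E
```

```text
2.15 [495.47261818 189.76068366 249.92839305] [-0.18622452 -0.43964779  0.06160674] -0.000759571329509616 [[0.484, 0.875, -0.001], [0.875, -0.484, -0.0], [-0.001, -0.001, -1.0]]
[[0.0, -0.95, -0.31, 78.91], [1.0, 0.0, 0.0, -0.26], [-0.0, -0.31, 0.95, -180.44], [0.0, 0.0, 0.0, 1.0]]
562 [517.68427905 101.16716272 117.69434469] [602.98097346 246.6177278  124.72219509] 302 322 68 223
top 560 122.06090026867705
rect [[514.2000122070312, 105.9000015258789], [529.2999877929688, 98.30000305175781], [603.0999755859375, 244.5], [588.0, 252.10000610351562]] 163.8082275390625 16.948875427246094
```

View pics/w1.png

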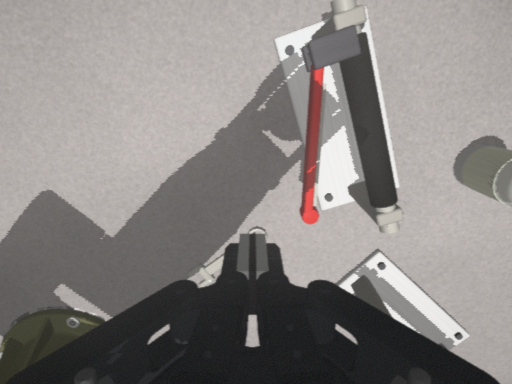

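```bash
python3 - <<'E'
from h import *
d=snap("wrist"); p,u,v=pts(d,red(d)); p=p[(p[:,2]>118)&(p[:,2]<127)]; c=p[:,:2]
for _ in range(2):
    vx,vy,x0,y0=cv2.fitLine(c.astype(np.float32),cv2.DIST_HUBER,0,.01,.01).ravel()
    L=np.array([vx,vy])*np.sign(vy); n=np.array([L[1],-L[0]]) # n inward
    t=(c-[x0,y0])@L; c2=c[(t>t.min()+25)]; 
    c=c2 if _==0 else c
r=(c-[x0,y0])@n; print("L",L,"n",n,"ctr",x0,y0,"r pct",np.percentile(r,[1,5,50,95,99]))
T=RT(ctrl.read_state()); tcp=T[:2,3]; tt=(p[:,:2]-[x0,y0])@L
end=tt.min(); ref=np.array([x0,y0])
print("free end",ref+end*L,"tcp along from end",(tcp-ref)@L-end,"tcp to centreline (inward)",-(tcp-ref)@n, "tool x.L",T[:2,0]@L,"tool y.n",T[:2,1]@n, np.arctan2(T[:2,0]@n,T[:2,0]@L))
E
```

```text
L [0.49795818 0.86720103] n [ 0.86720103 -0.49795818] ctr 577.7869 206.41554 r pct [-4.14425384 -3.61833037 -0.00496341  3.12354189  3.86936226]
free end [518.96046978 103.96845892] tcp along from end 61.21673714735588 tcp to centreline (inward) 62.640196420459134 tool x.L 0.9999077339529086 tool y.n 0.9999077156050595 -0.013553982516613088
```

The wrist view shows the red lever running from (310,215) to (318,65), with the shut fingers (255,250) well outside it. I'll go down to about 95 mm high and close in until just short of the lever.

Emit:
play_rows(steps=[[[0, 0, 6], [0, 0, 0]], [[0, 0, 20], [0, 0, 0]], [[0, 0, 40], [0, 0, 0]], [[0, 0, 62], [0, 0, 0]], [[0, 0, 84], [0, 0, 0]], [[0, 0, 106], [0, 0, 0]], [[0, 0, 126], [0, 0, 0]], [[0, 0, 142], [0, 0, 0]], [[0, 0, 151], [0, 0, 0]], [[0, 0, 155], [0, 0, 0]], [[0, 0, 155], [0, 0, 0]], [[0, 0, 155], [0, 0, 0]]])

```text
clock: 3.25
tcp_pos: [495.5, 187.0, 96.5]
tcp_rot: [0.0, 0.863, 0.506, 0.001]
force: [0.3, -0.9, 0.1]
grip_width: -0.001
gripper_force: 0.0
```

Emit:
play_rows(steps=[[[0, 1, 0], [0, 0, 0]], [[0, 4, 0], [0, 0, 0]], [[0, 8, 0], [0, 0, 0]], [[0, 12, 0], [0, 0, 0]], [[0, 16, 0], [0, 0, 0]], [[0, 20, 0], [0, 0, 0]], [[0, 24, 0], [0, 0, 0]], [[0, 28, 0], [0, 0, 0]], [[0, 31, 0], [0, 0, 0]], [[0, 33, 0], [0, 0, 0]], [[0, 34, 0], [0, 0, 0]], [[0, 34, 0], [0, 0, 0]]])

```text
clock: 4.25
tcp_pos: [524.9, 170.6, 95.6]
tcp_rot: [-0.0, 0.862, 0.506, -0.0]
force: [-0.4, 0.2, -0.0]
grip_width: 0.002
gripper_force: 0.0
```

```bash
python3 - <<'E'
from h import *
s=ctrl.read_state(); print(s["clock"],s["tcp_pos"],s["force"])
d=snap("wrist"); cv2.imwrite("pics/w2.png",d["img"][...,::-1])
E
```

```text
4.25 [524.92080427 170.62232088  95.62947202] [-0.36391201  0.21201118 -0.043138  ]
```

View pics/w2.png

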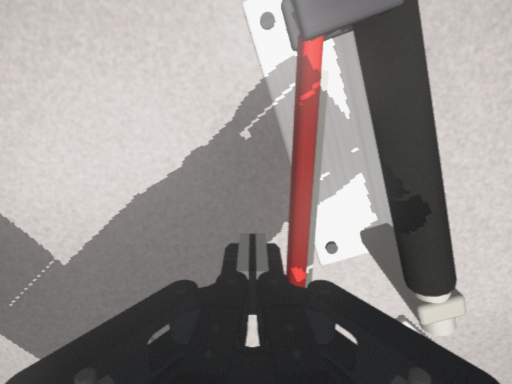

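```bash
python3 - <<'E'
from h import *
d=snap("wrist"); d["P"]=np.array(d["mount"]); p,u,v=pts(d,(d["z_map"]<220)&(np.arange(384)[:,None]>225)&~red(d))
for a in range(-100,10,10):
    k=(p[:,2]>=a)&(p[:,2]<a+10)&(p[:,0]<25); q=p[k]
    if len(q): print(a,len(q),q[:,1].min().round(1),q[:,1].max().round(1))
E
```

```text
-100 6237 -42.8 43.0
-90 2712 -35.6 35.6
-80 845 -20.5 19.9
-70 697 -13.5 13.8
-60 596 -13.3 13.9
-50 325 -13.0 13.4
-40 109 96.3 119.0
-30 5324 23.4 137.0
-20 698 23.3 131.4
-10 195 23.3 108.8
0 106 104.9 111.6
```

Emit:
play_rows(steps=[[[0, 0, -2], [0, 0, 0]], [[0, 0, -4], [0, 0, 0]], [[0, 1, -4], [0, 0, 0]], [[0, 2, -4], [0, 0, 0]], [[0, 3, -4], [0, 0, 0]], [[0, 4, -4], [0, 0, 0]], [[0, 4, -4], [0, 0, 0]], [[0, 4, -4], [0, 0, 0]]])

```text
clock: 5.02
tcp_pos: [528.4, 168.7, 99.6]
tcp_rot: [-0.0, 0.862, 0.506, -0.0]
force: [-0.2, -0.6, 0.3]
grip_width: 0.001
gripper_force: 0.0
```

Emit:
play_rows(steps=[[[0, 0.5, 0], [0, 0, 0]], [[0, 1, 0], [0, 0, 0]], [[0, 1.5, 0], [0, 0, 0]], [[0, 2, 0], [0, 0, 0]], [[0, 2.5, 0], [0, 0, 0]], [[0, 3, 0], [0, 0, 0]], [[0, 3.5, 0], [0, 0, 0]], [[0, 4, 0], [0, 0, 0]], [[0, 4.5, 0], [0, 0, 0]], [[0, 5, 0], [0, 0, 0]], [[0, 5.5, 0], [0, 0, 0]], [[0, 5.5, 0], [0, 0, 0]]])

```text
clock: 6.02
tcp_pos: [533.2, 166.0, 99.7]
tcp_rot: [0.0, 0.862, 0.506, 0.0]
force: [-0.5, 0.1, -0.2]
grip_width: 0.001
gripper_force: 0.0
```

Emit:
play_rows(steps=[[[0, 0.5, 0], [0, 0, 0]], [[0, 1, 0], [0, 0, 0]], [[0, 1.5, 0], [0, 0, 0]], [[0, 2, 0], [0, 0, 0]], [[0, 2, 0], [0, 0, 0]], [[0, 2, 0], [0, 0, 0]]])

```text
clock: 6.52
tcp_pos: [534.9, 165.1, 99.7]
tcp_rot: [-0.0, 0.862, 0.506, -0.0]
force: [-0.5, -0.1, 0.2]
grip_width: 0.002
gripper_force: 0.0
```

Emit:
play_rows(steps=[[[0, 0.5, 0], [0, 0, 0]], [[0, 1, 0], [0, 0, 0]], [[0, 1.5, 0], [0, 0, 0]], [[0, 2, 0], [0, 0, 0]], [[0, 2, 0], [0, 0, 0]], [[0, 2, 0], [0, 0, 0]]])

```text
clock: 7.02
tcp_pos: [536.6, 164.1, 99.7]
tcp_rot: [0.0, 0.862, 0.506, -0.0]
force: [-0.3, 0.6, 0.6]
grip_width: 0.001
gripper_force: 0.0
```

```bash
python3 - <<'E'
from h import *
s=ctrl.read_state();T=RT(s); print("F tool",T[:3,:3].T@s["force"])
d=snap("wrist"); m=red(d); p,u,v=pts(d,m); p=p[(p[:,2]>118)&(p[:,2]<127)]
vx,vy,x0,y0=cv2.fitLine(p[:,:2].astype(np.float32),cv2.DIST_HUBER,0,.01,.01).ravel()
L=np.array([vx,vy])*np.sign(vy); n=np.array([L[1],-L[0]]); print(L,"tcp->centreline",([x0,y0]-T[:2,3])@n)
E
```

```text
F tool [ 0.43104419 -0.53438181 -0.56839082]
[0.5135085 0.8580845] tcp->centreline 13.730288126497626
```

Emit:
play_rows(steps=[[[0, 0.5, 0], [0, 0, 0]], [[0, 1, 0], [0, 0, 0]], [[0, 1.5, 0], [0, 0, 0]], [[0, 2, 0], [0, 0, 0]], [[0, 2, 0], [0, 0, 0]], [[0, 2, 0], [0, 0, 0]]])

```text
clock: 7.57
tcp_pos: [538.4, 163.2, 99.7]
tcp_rot: [-0.0, 0.862, 0.506, 0.0]
force: [-0.4, 0.3, -0.1]
grip_width: -0.001
gripper_force: 0.0
```

Emit:
play_rows(steps=[[[0, 0.5, 0], [0, 0, 0]], [[0, 1, 0], [0, 0, 0]], [[0, 1.5, 0], [0, 0, 0]], [[0, 2, 0], [0, 0, 0]], [[0, 2, 0], [0, 0, 0]], [[0, 2, 0], [0, 0, 0]]])

```text
clock: 8.07
tcp_pos: [540.1, 162.2, 99.7]
tcp_rot: [-0.0, 0.862, 0.506, -0.0]
force: [0.1, 0.3, 0.7]
grip_width: 0.0
gripper_force: 0.0
```

```bash
python3 - <<'E'
from h import *
s=ctrl.read_state();T=RT(s); print(T[:3,3],"F tool",T[:3,:3].T@s["force"])
d=snap("wrist"); cv2.imwrite("pics/w3.png",cv2.resize(d["img"][100:340,140:400,::-1],None,fx=2.4,fy=2.4))
m=red(d); p,u,v=pts(d,m); p=p[(p[:,2]>118)&(p[:,2]<127)]
vx,vy,x0,y0=cv2.fitLine(p[:,:2].astype(np.float32),cv2.DIST_HUBER,0,.01,.01).ravel()
L=np.array([vx,vy])*np.sign(vy); n=np.array([L[1],-L[0]]); print(L,"tcp->centreline",([x0,y0]-T[:2,3])@n)
E
```

```text
[540.13490781 162.167635    99.66538952] F tool [ 0.28089633 -0.02117995 -0.69841261]
[0.5097138  0.86034405] tcp->centreline 9.880613566703747
```

View pics/w3.png

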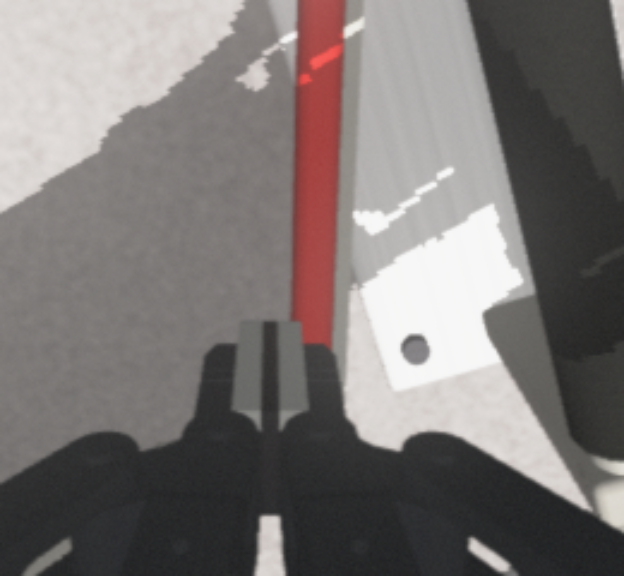

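```bash
python3 - <<'E'
from h import *
d=snap("wrist"); d["P"]=np.array(d["mount"]); z=d["z_map"]; f=192/np.tan(np.radians(d["fov_y"])/2); print("f",f,d["cx"],d["cy"])
P=d["P"]
for v in range(225,282,6):
    out=[]
    for u in range(228,288,5):
        zz=z[v,u]; q=P@[ (u-d["cx"])*zz/f,(v-d["cy"])*zz/f,zz,1]; out.append("%d/%d/%d"%tuple(q[:3]) if zz>0 else "--")
    print(v,*out)
q=np.linalg.inv(P)@[0,0,0,1]; print("tcp px",f*q[0]/q[2]+d["cx"],f*q[1]/q[2]+d["cy"],q[2])
E
```

```text
f 297.27527860362756 252.07350549611496 189.45749299091932
225 -52/-24/99 -51/-19/98 -51/-14/98 -52/-9/99 -52/-3/100 -52/1/99 -52/6/99 3/6/-20 4/9/-21 5/12/-23 3/15/-20 2/18/-17
231 -59/-24/99 -59/-19/100 -58/-14/98 -59/-9/100 -59/-3/99 -58/1/98 -- 0/6/-20 0/9/-22 0/12/-22 0/15/-20 0/18/-19
237 -66/-24/99 -66/-19/99 -66/-14/99 9/-4/-46 9/-2/-47 9/0/-46 8/3/-44 9/5/-45 -3/9/-21 -3/12/-21 -3/15/-22 -4/18/-18
243 -72/-25/98 5/-9/-45 4/-7/-44 9/-4/-52 9/-1/-52 9/0/-52 9/2/-52 8/5/-51 4/8/-43 4/10/-44 -8/15/-19 -9/18/-18
249 5/-11/-50 4/-9/-49 5/-6/-51 9/-4/-57 8/-1/-57 9/0/-57 8/2/-57 8/5/-56 5/7/-51 4/10/-50 4/12/-50 -12/19/-18
255 4/-11/-56 4/-9/-56 9/-6/-62 8/-4/-62 8/-1/-62 8/0/-62 8/2/-62 9/4/-62 5/7/-56 5/9/-56 4/12/-56 -16/19/-19
261 5/-11/-61 5/-8/-61 9/-6/-67 9/-3/-68 9/-1/-67 8/0/-67 8/2/-67 8/4/-67 5/7/-61 4/9/-60 4/11/-61 -21/19/-19
267 4/-10/-65 4/-8/-65 8/-5/-72 9/-3/-72 8/-1/-72 9/0/-72 9/2/-72 9/4/-73 8/6/-72 5/9/-67 5/11/-67 4/13/-66
273 10/-9/-79 11/-7/-80 9/-5/-77 10/-3/-78 8/-1/-75 7/0/-74 7/2/-74 10/4/-78 9/6/-77 11/8/-80 11/10/-80 9/12/-78
279 11/-9/-84 11/-7/-84 10/-5/-82 10/-3/-82 4/-1/-74 -- 10/2/-82 9/4/-82 11/5/-84 11/7/-84 12/9/-85 10/11/-82
tcp px 251.9684120105833 217.07521733733964 196.09661185148653
```

```bash
python3 - <<'E'
from h import *
s=ctrl.read_state(); print(s["tcp_pos"],s["grip_width"])
d=snap("scene"); P=np.linalg.inv(np.array(d["P"])); f=192/np.tan(np.radians(d["fov_y"])/2)
def px(w):
    q=P@np.r_[w,1]; return (int(f*q[0]/q[2]+d["cx"]),int(f*q[1]/q[2]+d["cy"]))
print(px(s["tcp_pos"]),px(s["tcp_pos"]+[0,0,45]))
im=d["img"].copy(); c=px(s["tcp_pos"]); x0,y0=c[0]-60,c[1]-60
im=cv2.resize(im[y0:y0+100,x0:x0+120],None,fx=6,fy=6,interpolation=cv2.INTER_CUBIC)
for w,col in((s["tcp_pos"],(0,255,0)),(s["tcp_pos"]+[0,0,45],(255,255,0))):
    a=px(w); cv2.circle(im,((a[0]-x0)*6,(a[1]-y0)*6),4,col,-1)
cv2.imwrite("pics/s4.png",im[...,::-1])
E
```

```text
[540.12251994 162.18109209  99.69991697] -0.0017707744091011186
(299, 176) (300, 167)
```

View pics/s4.png

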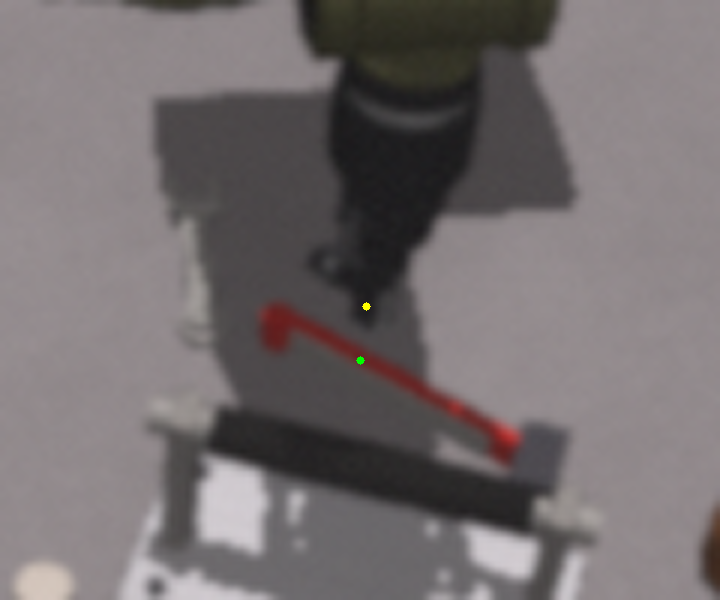

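The picture shows the real fingertips about 40 mm above the reported TCP: they are above the lever, at about 140 mm, and touching nothing. I'll back off, then lower by the difference.

Emit:
play_rows(steps=[[[0, -2, 0], [0, 0, 0]], [[0, -7, 0], [0, 0, 0]], [[0, -13, 0], [0, 0, 0]], [[0, -18, 0], [0, 0, 0]], [[0, -21, 0], [0, 0, 0]], [[0, -22, 0], [0, 0, 0]], [[0, -22, 0], [0, 0, 0]]])

```text
clock: 8.8
tcp_pos: [520.7, 173.1, 99.8]
tcp_rot: [0.0, 0.862, 0.506, 0.0]
force: [-0.1, 1.1, 0.2]
grip_width: 0.003
gripper_force: 0.0
```

Emit:
play_rows(steps=[[[0, 0, 2], [0, 0, 0]], [[0, 0, 6], [0, 0, 0]], [[0, 0, 12], [0, 0, 0]], [[0, 0, 18], [0, 0, 0]], [[0, 0, 24], [0, 0, 0]], [[0, 0, 30], [0, 0, 0]], [[0, 0, 36], [0, 0, 0]], [[0, 0, 40], [0, 0, 0]], [[0, 0, 42], [0, 0, 0]], [[0, 0, 42], [0, 0, 0]], [[0, 0, 42], [0, 0, 0]]])

```text
clock: 9.72
tcp_pos: [521.0, 172.9, 57.8]
tcp_rot: [0.0, 0.862, 0.506, 0.0]
force: [0.1, 0.4, 0.9]
grip_width: -0.005
gripper_force: 0.0
```

```bash
python3 - <<'E'
from h import *
s=ctrl.read_state(); print(s["clock"],s["tcp_pos"],s["force"])
d=snap("wrist"); cv2.imwrite("pics/w5.png",d["img"][...,::-1]); 
d["P"]=np.array(d["mount"]);m=red(d); p,u,v=pts(d,m); p=p[(p[:,2]<25)&(p[:,2]>12)]
k=(p[:,0]>15)&(p[:,0]<60); print("lever red y at x 15..60: x,y(1,99 pct)",[(a,np.percentile(p[(p[:,0]>a)&(p[:,0]<a+10),1],[1,50,99]).round(1),np.median(p[(p[:,0]>a)&(p[:,0]<a+10),2])) for a in range(-20,60,10) if ((p[:,0]>a)&(p[:,0]<a+10)).any()])
q,u,v=pts(d,(np.arange(384)[:,None]>225)&(d["z_map"]<160)); k=(q[:,0]<15)&(np.abs(q[:,1])<16)&(q[:,2]>-75)
q=q[k]; print("fingers",q[:,2].max(),[(a,q[(q[:,2]>=a)&(q[:,2]<a+5),1].min(),q[(q[:,2]>=a)&(q[:,2]<a+5),1].max()) for a in range(-75,-35,5) if ((q[:,2]>=a)&(q[:,2]<a+5)).any()])
E
```

```text
9.7167 [521.00597382 172.94609925  57.81233207] [0.11566789 0.36879726 0.9001686 ]
lever red y at x 15..60: x,y(1,99 pct) []
fingers -41.3396970128982 [(-75, np.float64(-13.210664052507362), np.float64(13.5583790402876)), (-70, np.float64(-13.466105173023102), np.float64(13.795148415475882)), (-65, np.float64(-13.565456715281753), np.float64(13.595574396392529)), (-60, np.float64(-13.28298676404948), np.float64(13.861303600789661)), (-55, np.float64(-13.296647589233508), np.float64(13.737962318376706)), (-50, np.float64(-12.995977568755261), np.float64(13.41472016443417)), (-45, np.float64(-11.320071603386776), np.float64(11.75048267161539))]
```

View pics/w5.png

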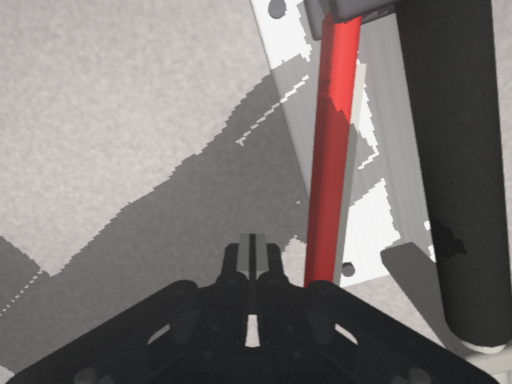

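The shut fingers (252,240) are now beside the lever (around 318,240), with tips at its height and a gap between them. I'll close in slowly.

Emit:
play_rows(steps=[[[0, 1, 0], [0, 0, 0]], [[0, 2.5, 0], [0, 0, 0]], [[0, 4, 0], [0, 0, 0]], [[0, 5.5, 0], [0, 0, 0]], [[0, 7, 0], [0, 0, 0]], [[0, 8, 0], [0, 0, 0]], [[0, 9, 0], [0, 0, 0]], [[0, 10, 0], [0, 0, 0]], [[0, 11, 0], [0, 0, 0]], [[0, 12, 0], [0, 0, 0]], [[0, 12, 0], [0, 0, 0]], [[0, 12, 0], [0, 0, 0]]])

```text
clock: 10.77
tcp_pos: [531.4, 167.0, 57.7]
tcp_rot: [-0.0, 0.862, 0.506, -0.0]
force: [-0.5, -0.2, 0.3]
grip_width: -0.002
gripper_force: 0.0
```

Emit:
play_rows(steps=[[[0, 0.5, 0], [0, 0, 0]], [[0, 1, 0], [0, 0, 0]], [[0, 1.5, 0], [0, 0, 0]], [[0, 2, 0], [0, 0, 0]], [[0, 2, 0], [0, 0, 0]], [[0, 2, 0], [0, 0, 0]]])

```text
clock: 11.27
tcp_pos: [533.1, 166.1, 57.7]
tcp_rot: [-0.0, 0.862, 0.506, -0.0]
force: [-1.3, 0.9, 0.5]
grip_width: 0.001
gripper_force: 0.3
```

Emit:
play_rows(steps=[[[0, 0.5, 0], [0, 0, 0]], [[0, 1, 0], [0, 0, 0]], [[0, 1.5, 0], [0, 0, 0]], [[0, 2, 0], [0, 0, 0]], [[0, 2, 0], [0, 0, 0]], [[0, 2, 0], [0, 0, 0]]])

```text
clock: 11.77
tcp_pos: [534.8, 165.1, 57.7]
tcp_rot: [-0.0, 0.862, 0.506, -0.0]
force: [-3.4, -0.1, 0.9]
grip_width: -0.0
gripper_force: 1.0
```

Emit:
play_rows(steps=[[[-0.1, 1, 0], [0, 0, -0.01]], [[-0.3, 2, 0], [0, 0, -0.02]], [[-0.5, 3, 0], [0, 0, -0.03]], [[-0.7, 4, 0], [0, 0, -0.04]], [[-0.8, 5, 0], [0, 0, -0.05]], [[-1, 6, 0], [0, 0, -0.06]], [[-1.1, 7, 0], [0, 0, -0.07]], [[-1.3, 8, 0], [0, 0, -0.08]], [[-1.4, 9, 0], [0, 0, -0.09]], [[-1.5, 10, 0], [0, 0, -0.1]], [[-1.5, 10, 0], [0, 0, -0.1]]])

```text
clock: 12.68
tcp_pos: [543.0, 158.8, 57.6]
tcp_rot: [-0.0, 0.836, 0.549, -0.0]
force: [-2.5, -0.1, 0.8]
grip_width: -0.005
gripper_force: 1.6
```

Emit:
play_rows(steps=[[[-0.1, 1, 0], [0, 0, -0.01]], [[-0.3, 2, 0], [0, 0, -0.02]], [[-0.5, 3, 0], [0, 0, -0.03]], [[-0.7, 4, 0], [0, 0, -0.035]], [[-0.8, 5, 0], [0, 0, -0.045]], [[-1, 6, 0], [0, 0, -0.05]], [[-1.1, 7, 0], [0, 0, -0.06]], [[-1.2, 8, 0], [0, 0, -0.07]], [[-1.3, 9, 0], [0, 0, -0.08]], [[-1.3, 9, 0], [0, 0, -0.08]]])

```text
clock: 13.52
tcp_pos: [550.7, 154.0, 57.6]
tcp_rot: [-0.0, 0.813, 0.582, -0.0]
force: [-5.1, -1.5, 0.2]
grip_width: 0.003
gripper_force: 2.3
```

```bash
cat > m.py <<'E'
from h import *
s=ctrl.read_state();T=RT(s); print(s["clock"],s["tcp_pos"],"Ftool",(T[:3,:3].T@s["force"]).round(2),"tool x ang",np.arctan2(T[1,0],T[0,0]))
d=snap("wrist"); p,u,v=pts(d,red(d)); p=p[(p[:,2]>117)&(p[:,2]<127)]
vx,vy,x0,y0=cv2.fitLine(p[:,:2].astype(np.float32),cv2.DIST_HUBER,0,.01,.01).ravel()
print(len(p),"lever ang",np.arctan2(vy,vx)%np.pi)
cv2.imwrite("pics/now.png",d["img"][...,::-1])
E
python3 m.py
```

```text
13.5167 [550.6615571  153.95401172  57.61637762] Ftool [-3.04 -4.39 -0.24] tool x ang 1.2428284781056211
3823 lever ang 1.1949923
```

Emit:
play_rows(steps=[[[-0.1, 1, 0], [0, 0, 0]], [[-0.2, 2, 0], [0, 0, 0]], [[-0.3, 3, 0], [0, 0, -0.01]], [[-0.4, 4, 0], [0, 0, -0.01]], [[-0.4, 4, 0], [0, 0, -0.01]], [[-0.4, 4, 0], [0, 0, -0.01]]])

```text
clock: 14.07
tcp_pos: [554.2, 152.4, 57.6]
tcp_rot: [-0.0, 0.81, 0.586, -0.0]
force: [-4.4, -1.0, 1.2]
grip_width: -0.003
gripper_force: 2.7
```

```bash
python3 m.py
```

```text
14.0667 [554.18240024 152.35561225  57.62929414] Ftool [-2.34 -3.89 -1.18] tool x ang 1.2522637055621189
3704 lever ang 1.2300639
```

Emit:
play_rows(steps=[[[0, 0.5, 0], [0, 0, 0]], [[0, 1, 0], [0, 0, 0]], [[0, 1.5, 0], [0, 0, 0]], [[0, 2, 0], [0, 0, 0]], [[0, 2, 0], [0, 0, 0]], [[0, 2, 0], [0, 0, 0]]])

```text
clock: 14.62
tcp_pos: [555.7, 151.8, 57.6]
tcp_rot: [-0.0, 0.81, 0.586, -0.001]
force: [-9.0, -1.4, 2.7]
grip_width: 0.0
gripper_force: 4.2
```

Emit:
play_rows(steps=[[[0, 0.5, 0], [0, 0, 0]], [[0, 1, 0], [0, 0, 0]], [[0, 1, 0], [0, 0, 0]], [[0, 1, 0], [0, 0, 0]]])

```text
clock: 14.95
tcp_pos: [556.1, 151.6, 57.6]
tcp_rot: [-0.001, 0.81, 0.586, -0.001]
force: [-13.9, -0.2, 5.3]
grip_width: -0.001
gripper_force: 6.7
```

```bash
python3 m.py
```

```text
14.95 [556.05636345 151.63406908  57.55184541] Ftool [ -4.55 -13.13  -5.21] tool x ang 1.252558411386555
3661 lever ang 1.2502674
```

The lever is at its stop: the force rose sharply while the TCP barely moved. I'll hold it there for about 1.5 s, slightly relaxed.

Emit:
play_rows(steps=[[[0, -0.3, 0], [0, 0, 0]], [[0, -0.3, 0], [0, 0, 0]], [[0, -0.3, 0], [0, 0, 0]], [[0, -0.3, 0], [0, 0, 0]], [[0, -0.3, 0], [0, 0, 0]], [[0, -0.3, 0], [0, 0, 0]], [[0, -0.3, 0], [0, 0, 0]], [[0, -0.3, 0], [0, 0, 0]], [[0, -0.3, 0], [0, 0, 0]], [[0, -0.3, 0], [0, 0, 0]], [[0, -0.3, 0], [0, 0, 0]], [[0, -0.3, 0], [0, 0, 0]]])

```text
clock: 16.0
tcp_pos: [555.9, 151.7, 57.6]
tcp_rot: [-0.001, 0.81, 0.586, -0.001]
force: [-11.7, -0.0, 4.0]
grip_width: -0.002
gripper_force: 5.9
```

Emit:
play_rows(steps=[[[0, 0, 0], [0, 0, 0]], [[0, 0, 0], [0, 0, 0]], [[0, 0, 0], [0, 0, 0]], [[0, 0, 0], [0, 0, 0]], [[0, 0, 0], [0, 0, 0]], [[0, 0, 0], [0, 0, 0]], [[0, 0, 0], [0, 0, 0]], [[0, 0, 0], [0, 0, 0]]])

```text
clock: 16.67
tcp_pos: [555.9, 151.7, 57.6]
tcp_rot: [-0.001, 0.81, 0.586, -0.001]
force: [-13.1, 0.4, 3.5]
grip_width: -0.002
gripper_force: 5.9
```

```bash
python3 m.py
```

```text
16.6667 [555.88644149 151.67623085  57.55458033] Ftool [ -3.75 -12.55  -3.51] tool x ang 1.252568531665476
3558 lever ang 1.2491733
```

View pics/now.png

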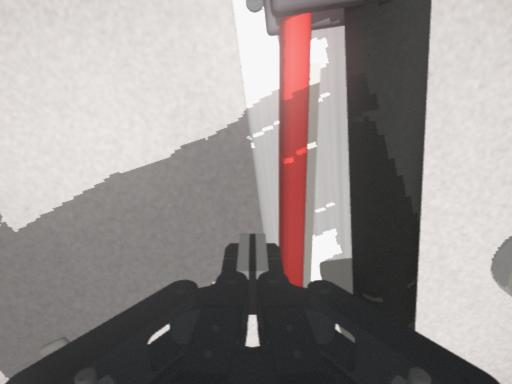

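The lever rests at its stop (column 293), with clear air to the black bar (column 350 on). I'll ease it back out slowly.

Emit:
play_rows(steps=[[[0, -0.6, 0], [0, 0, 0]], [[0, -1.4, 0], [0, 0, 0]], [[0.2, -2.3, 0], [0, 0, 0.008]], [[0.4, -3.2, 0], [0, 0, 0.016]], [[0.6, -4.1, 0], [0, 0, 0.024]], [[0.8, -5, 0], [0, 0, 0.032]], [[1, -5.9, 0], [0, 0, 0.04]], [[1.2, -6.8, 0], [0, 0, 0.048]], [[1.4, -7.7, 0], [0, 0, 0.056]], [[1.6, -8.6, 0], [0, 0, 0.064]], [[1.8, -9.5, 0], [0, 0, 0.07]], [[1.8, -10, 0], [0, 0, 0.075]]])

```text
clock: 17.72
tcp_pos: [547.8, 156.4, 57.7]
tcp_rot: [0.0, 0.832, 0.555, -0.0]
force: [-4.3, 0.1, -0.4]
grip_width: -0.003
gripper_force: 2.1
```

Emit:
play_rows(steps=[[[0.2, -0.8, 0], [0, 0, 0.007]], [[0.4, -1.6, 0], [0, 0, 0.014]], [[0.5, -2.4, 0], [0, 0, 0.021]], [[0.7, -3.2, 0], [0, 0, 0.028]], [[0.9, -4, 0], [0, 0, 0.035]], [[1, -4.8, 0], [0, 0, 0.042]], [[1.2, -5.6, 0], [0, 0, 0.049]], [[1.4, -6.4, 0], [0, 0, 0.056]], [[1.5, -7.2, 0], [0, 0, 0.063]], [[1.7, -8, 0], [0, 0, 0.07]], [[1.9, -8.8, 0], [0, 0, 0.075]], [[2, -9.5, 0], [0, 0, 0.08]]])

```text
clock: 18.72
tcp_pos: [539.9, 162.1, 57.7]
tcp_rot: [0.0, 0.853, 0.521, 0.0]
force: [-3.5, 1.0, -0.8]
grip_width: -0.002
gripper_force: 1.4
```

```bash
python3 m.py
```

```text
18.7167 [539.88920479 162.06314624  57.7094633 ] Ftool [-0.76 -3.58  0.76] tool x ang 1.0963248944191417
3809 lever ang 1.0967616
```

Emit:
play_rows(steps=[[[0.1, -0.7, 0], [0, 0, 0.005]], [[0.2, -1.4, 0], [0, 0, 0.01]], [[0.3, -2.1, 0], [0, 0, 0.015]], [[0.4, -2.8, 0], [0, 0, 0.02]], [[0.5, -3.5, 0], [0, 0, 0.025]], [[0.6, -4.2, 0], [0, 0, 0.03]], [[0.7, -4.9, 0], [0, 0, 0.035]], [[0.8, -5.6, 0], [0, 0, 0.04]], [[0.9, -6.2, 0], [0, 0, 0.04]], [[1, -6.8, 0], [0, 0, 0.045]], [[1, -7.4, 0], [0, 0, 0.045]], [[1, -8, 0], [0, 0, 0.045]]])

```text
clock: 19.77
tcp_pos: [533.4, 166.6, 57.8]
tcp_rot: [0.0, 0.865, 0.502, 0.0]
force: [-0.3, 0.5, -0.6]
grip_width: -0.005
gripper_force: 0.1
```

Emit:
play_rows(steps=[[[0, -0.5, 0], [0, 0, 0]], [[0, -1, 0], [0, 0, 0]], [[0, -1.5, 0], [0, 0, 0]], [[0, -2, 0], [0, 0, 0]], [[0, -2.5, 0], [0, 0, 0]], [[0, -3, 0], [0, 0, 0]], [[0, -3.5, 0], [0, 0, 0]], [[0, -4, 0], [0, 0, 0]], [[0, -4.5, 0], [0, 0, 0]], [[0, -5, 0], [0, 0, 0]]])

```text
clock: 20.6
tcp_pos: [528.9, 169.0, 57.7]
tcp_rot: [0.0, 0.865, 0.502, -0.0]
force: [-0.0, 0.5, 0.2]
grip_width: -0.004
gripper_force: 0.0
```

```bash
python3 m.py
```

```text
20.6 [528.86359671 169.01395054  57.67029367] Ftool [ 0.44 -0.28 -0.21] tool x ang 1.0518188245968219
5071 lever ang 1.039258
```

The lever is fully out and no longer touched. Next I'll move clear: back away, then up.

Emit:
play_rows(steps=[[[0, -3, 0], [0, 0, 0]], [[0, -10, 0], [0, 0, 0]], [[0, -20, 0], [0, 0, 0]], [[0, -30, 0], [0, 0, 0]], [[0, -38, 0], [0, 0, 0]], [[0, -42, -8], [0, 0, 0]], [[0, -42, -25], [0, 0, 0]], [[0, -42, -45], [0, 0, 0]], [[0, -42, -65], [0, 0, 0]], [[0, -42, -85], [0, 0, 0]], [[0, -42, -96], [0, 0, 0]], [[0, -42, -100], [0, 0, 0]]])

```text
clock: 21.65
tcp_pos: [492.9, 190.2, 159.9]
tcp_rot: [0.0, 0.865, 0.502, 0.002]
force: [0.2, 0.8, -0.5]
grip_width: 0.001
gripper_force: 0.0
```

Emit:
play_rows(steps=[[[0, 0, 0], [0, 0, 0]], [[0, 0, 0], [0, 0, 0]], [[0, 0, 0], [0, 0, 0]], [[0, 0, 0], [0, 0, 0]]])

```text
clock: 21.98
tcp_pos: [492.0, 189.7, 156.7]
tcp_rot: [-0.0, 0.865, 0.502, -0.001]
force: [-0.1, 0.6, -1.4]
grip_width: 0.003
gripper_force: 0.0
```

```bash
python3 m.py; python3 -c "
from rig import ctrl
print(ctrl.job_done())"
```

```text
21.9833 [492.03576627 189.70415119 156.66782036] Ftool [ 0.53 -0.36  1.39] tool x ang 1.051751507934847
1804 lever ang 1.0617161
the job is handed in; nothing more can be done
None
```

I pressed the red lever in to its stop with the outside of the shut fingers, held it there for about 1.7 s at roughly 13 N with clear air left to the bar, eased it back out, moved clear and handed the job in at 22 s.

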